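# Gauge a tee-section offcut against a flip stop

### The arm

A 6-joint arm with a two-finger parallel gripper is mounted at the origin on the work surface. World frame = base frame: x ahead of the robot, y to its left, z up, the work surface at z = 0. Lengths are in m, angles in degrees, forces in N, time in s.
With the tool pointing down it reaches from about 0.425 to 0.925 m from the base axis. Payload 12.5 kg.
Tool frame: the origin (TCP) lies at the very end of the fingers, on their centre line; the grasp point (between the pads) lies 19 mm behind it; y points along the fingers, x is the direction in which the jaws open and shut, and the axes are right-handed (so a half turn about y gives the same grasp; the last joint's range is limited). The gripper opens to 85 mm and grips with 20 to 120 N. Pads are 22 mm wide; open, the fingers measure 114 mm over their backs; the gripper's body (76 mm by 85 mm) begins 54 mm behind the grasp point. The pads swing forward as they close: fully open they stand 13 mm farther back than shut.
Start: joints at [-79.103, 28.126, 89.318, -0, 62.55, -6.05], TCP at [0.182, -0.598, 0.231] pointing down, gripper open.
Joint ranges: [-177.58, 177.58], [-47.91, 125.51], [2.72, 160], [-65.01, 245.01], [3.68, 167.84], [-153.87, 153.87]. Speed limits (degrees/s): [127.2, 127.2, 159.86, 180, 180, 180].

### API

Orientations are given as a 3x3 rotation matrix whose columns are the frame's x, y, z axes.
In Python, from plant import readout, eyes, workorder gives the robot as it stands.
- The arm moves only by the tool step_arm, never from a script. Its argument "deltas" is a list of rows, each a list of 7 numbers: the opening in per cent of the stroke, from 0 (shut) to 100 (fully open), then the shift along the world's x, y, z scaled (see below), then the turn, a rotation vector about the world's x, y, z scaled (see below). In form: [[grip, dx, dy, dz, ax, ay, az], ...]. A call has 1 to 10 rows; each row shifts and turns the pose as measured when the row begins; what a row does not reach is not made up. The controller multiplies each number of a shift by 0.02 m and each number of a turn by 0.12 rad. A row lasts 1/12 s, in which the tool goes at most 41.7 mm and 7.16 degrees, less where a joint would pass 70% of its speed; a pose out of reach is approached as far as the arm can. A call with a number of a shift or a turn outside -1 to 1 is refused whole. A call with a gripper value outside its range is refused whole. The fingers move at their own pace and stop on an object; the grip force is fixed at half the most. Time passes only in rows, so rows that do not move let the fingers close. It gives the time, the measured TCP pose, the force and the opening at its end, in the units of the state.
- readout.sense(): the state, without advancing time (a new reading comes with each control period).
- eyes.capture(name): name is "side" or "top"; returns a dict with "img" (420x560x3 uint8, red, green, blue), "mtx" (3x3 intrinsics, pixels), "rvec" (rotation vector, rad) and "tvec" (3), from world to camera coordinates, as OpenCV has them. Camera axes: x right, y down, z forward; pixel columns grow to the right and rows downward; lengths in m; the calibration is good to about 2 mm. A picture is of the moment at which its call begins. There is no depth.
- workorder.finish_job(): hands the job in, once; it reports no verdict.
Trained networks look in the newest picture that a camera, given by its name, has taken for a name from the list of things; names that differ only in an ending like _2 or _b are one class to them, and where a whole thing is asked for, a point or a joint stands for the part that bears it (a point fixed in the world has none). Each returns a list of dicts, best first, with "conf" (0 to 1); they miss things now and then, are a little off and sometimes report something else, mostly with a low value. They report only what shows in the picture. A call takes as long as a camera call. They do not tell look-alikes from the thing itself.
- eyes.trace(query, camera): "region" (420x560 bool, what is visible of it) and "box" ([centre column, centre row, width, height] in pixels, round what is visible of it).
The state is a dict: "t": time; "q": joint angles; "qd": joint speeds; "joint_torque": joint torques, N m; "tcp_pos": TCP position; "tcp_rot": TCP orientation; "force": force on the tool from outside, world axes, zero at the start; "moment": the same for the moment, N m; "finger_gap": opening from 0.0 (shut) to 1.0 (fully open).
Only numpy, scipy, OpenCV 4.12 (cv2) and the standard library are available. Lean on these libraries where they do the work, as an engineer would, in place of code of your own. Each camera call takes 0.05 s, during which the arm holds its last target. There are 200 camera calls.

### The job

On the bench fixture, flip the hinged stop fully down onto the fence. Then bring the aluminium tee offcut flush along the fence and push its end against the screw head on the stop until it bears with a light, steady push of about 10 N for half a second (never more than 20 N on the stop); how far the screw sticks out is not known, so feel for it. Let go and flip the stop fully back up without slamming it, leaving the offcut lying flat and flush along the fence where it was gauged. Touch the offcut only while the stop is down, and leave the other things on the bench alone.

Things in the scene. Friction and masses are not known exactly. Their poses are not given: they have to be found in the camera images.
- fixture: Fixed steel base plate 8 mm thick with a straight aluminium fence. Origin at bench level below the fence's front face, mid length; x square to the fence, away from the robot, y along the fence towards the stop, z up. Plate: x -140 to +60, y -220 to +220 mm. Fence: x 0 to +30 mm, full length, top 30 mm above the bench; its working face is at x = 0.
- stop_carriage: Dark steel block clamped on the fence at a varying place along it (fixed), carrying the hinged stop. Axes parallel to the fixture's; origin at bench level below the fence's front face, at the middle of the stop's thickness. The block is 46 mm long, its top 44 mm above the bench, and stays behind the fence face.
- stop_leaf (a joint): Hinge of the steel flip stop (rad), axis along the fence. 0 = fully down: arm on the fence's top, its tooth (16 mm thick along the fence) hanging before the fence face, x -42 to -4, z 11 to 37 mm in the carriage frame. 1.57 = fully up, arm pointing up. Starts at 1.1 to 1.57. Rigid ends; friction 0.12 N m (2 N at the handle) holds it where left; rigid sideways.
- stop_pivot (a point): Point on the stop's hinge axis, 42 mm above the bench, 15 mm beyond the fence face, at the middle of the tooth's thickness. Axes parallel to the fixture's.
- stop_handle (a point): Grip point on the stop's handle, a black round rod 12 mm thick along the hinge axis, on the stop's +y side (away from the offcut), 32 mm from the tooth's middle, free 18 mm either way. It swings on a 65 mm arc over the pivot: 46 mm above it and 46 mm nearer the robot when the stop is down, 46 mm above and 46 mm farther when up. Pinch or push it from above.
- tooth_face (a point): Fixed point on the carriage where the fence's front face, the plate's top (8 mm above the bench) and the plane of the lowered tooth's -y face meet. A steel screw head, 14 mm across, sticks out of that face towards the offcut, 30 mm before the fence and 22 mm above the plate, by 4 to 16 mm: set differently each time, not measured, too stiff to be pushed in. Axes as the fixture's.
- tee_centre (a point): Centre, half-way up, of the loose aluminium tee offcut: 140 mm long (its y), flange 60 mm wide and 10 mm thick below, upright web 12 mm thick in the middle, 55 mm high overall, 0.3 to 0.5 kg. Starts flat on the plate clear of fence and stop, +y end to the stop, up to 0.25 rad askew. Pinch the web from above. Gauged: x -30, y -74 to -86, z +27.5 mm from tooth_face.
- tee: The same offcut; origin at the centre of its underside, same axes.
- reader: Bystander: loose black hand-held diagnostic reader lying flat, 85 x 150 x 26 mm; origin at the centre of its underside.
- grease_can: Bystander: loose grey can, 66 mm in diameter, 100 mm tall, upright; origin at the centre of its underside.
- wrench: Bystander: loose steel wrench 170 mm long lying behind the fence; origin at the middle of its underside.
Not all that is in view belongs to the job. Leave any blue, green or purple look-alike of the tee alone.

How it is judged:
By the outcome, as a careful person would: the job done as asked, in the order asked, and still so for the second after the job is handed in, with the robot touching nothing.
It also fails if it takes over 72 s, if anything falls off the work surface, if the arm or the gripper's body presses on something with over 40 N, if the wrist force passes 120 N, or if a joint passes its speed limit or range.

## Working session

There is one attempt and no reset: what is moved stays moved. The work goes in short steps, Python scripts to look and compute and a tool call to move; the robot and the scene stay as the last step left them, time stands still between calls to the robot, and variables do not carry over. Pictures are saved under pics/ and viewed, about 8 in all and at most 12, crops included, and the job is handed in when it is done.

Besides the shell and the picture viewer there is one more tool, called after ">>>" by a JSON object that holds its "op" and its "data", one argument or row to a line. step_arm: Moves the arm, as the interface text tells. Shifts and turns lie within -1 to 1; 1 stands for 0.02 m of shift or 0.12 rad of turn. Its arguments: {"type":"object","properties":{"deltas":{"type":"array"}},"required":["deltas"]}

```bash
mkdir -p pics
cat > h.py <<'E'
import numpy as np, cv2
from plant import readout, eyes, workorder
def cap(n):
    c=eyes.capture(n); return c
def save(c,name,crop=None,s=1):
    im=c["img"][:,:,::-1]
    if crop: im=im[crop[1]:crop[3],crop[0]:crop[2]]
    if s!=1: im=cv2.resize(im,None,fx=s,fy=s,interpolation=cv2.INTER_CUBIC)
    cv2.imwrite("pics/"+name+".png",im)
def proj(c,P):
    return cv2.projectPoints(np.float64(P).reshape(-1,1,3),c["rvec"],c["tvec"],c["mtx"],None)[0].reshape(-1,2)
def ray(c,u,v):
    R=cv2.Rodrigues(np.float64(c["rvec"]))[0]; t=np.float64(c["tvec"]).ravel()
    d=R.T@np.linalg.solve(c["mtx"],[u,v,1.]); return -R.T@t,d
def atz(c,u,v,z):
    o,d=ray(c,u,v); return o+d*(z-o[2])/d[2]
E
python3 - <<'E'
from h import *
np.set_printoptions(precision=4,suppress=True)
s=readout.sense(); print(s)
ims=[]
for n in("top","side"):
    c=cap(n); ims.append(c["img"]); print(n,ray(c,280,210))
    for q in("tee","stop_carriage","stop_leaf","stop_handle","fixture","reader","grease_can","wrench"):
        for r in eyes.trace(q,n)[:3]: print(q,round(r["conf"],2),np.round(r["box"]))
    save(c,n+"0",s=1.4)
E
```

```text
{'t': 0.0, 'q': array([-79.1042,  28.1631,  89.3512,   0.0018,  62.5506,  -6.0496]), 'qd': array([ 0.0603,  0.0464, -0.0468,  0.0541,  0.0568, -0.0594]), 'joint_torque': array([  0.0007, -61.8464, -26.1596,  -0.0001,   0.0041,   0.    ]), 'tcp_pos': array([ 0.1822, -0.5976,  0.2307]), 'tcp_rot': array([[ 0.2914, -0.0002,  0.9566],
       [-0.9566,  0.0011,  0.2914],
       [-0.0011, -1.    ,  0.0001]]), 'force': array([ 0.1594, -0.2222, -0.4752]), 'moment': array([-0.0231, -0.007 ,  0.0109]), 'finger_gap': 0.9983095531062492}
top (array([ 0.4968, -0.0003,  1.1577]), array([ 0.0708,  0.0013, -0.9975]))
tee 0.98 [362. 129.  55.  58.]
tee 0.85 [212. 136.  32.  68.]
tee 0.63 [291. 256.  63.  38.]
stop_carriage 0.92 [208. 228.  38.  40.]
stop_leaf 0.69 [207. 228.  33.  37.]
stop_handle 0.76 [207. 227.  30.  39.]
fixture 0.57 [274. 249. 192.  95.]
reader 0.8 [132. 275.  70.  55.]
grease_can 0.62 [405. 207.  35.  32.]
wrench 0.96 [269. 165.  31.  68.]
side (array([ 0.5394, -0.9264,  0.6797]), array([ 0.0416,  0.8334, -0.5512]))
tee 0.96 [239. 225.  29.  50.]
tee 0.86 [334. 194.  48.  17.]
tee 0.85 [362. 270.  64.  51.]
stop_carriage 0.87 [266. 186.  31.  36.]
stop_leaf 0.48 [263. 180.  28.  18.]
stop_handle 0.62 [266. 178.  27.  25.]
fixture 0.82 [245. 227.  83. 102.]
reader 0.74 [235. 169.  32.  24.]
grease_can 0.95 [282. 286.  30.  55.]
wrench 0.66 [319. 225.  55.  14.]
```

View pics/top0.png

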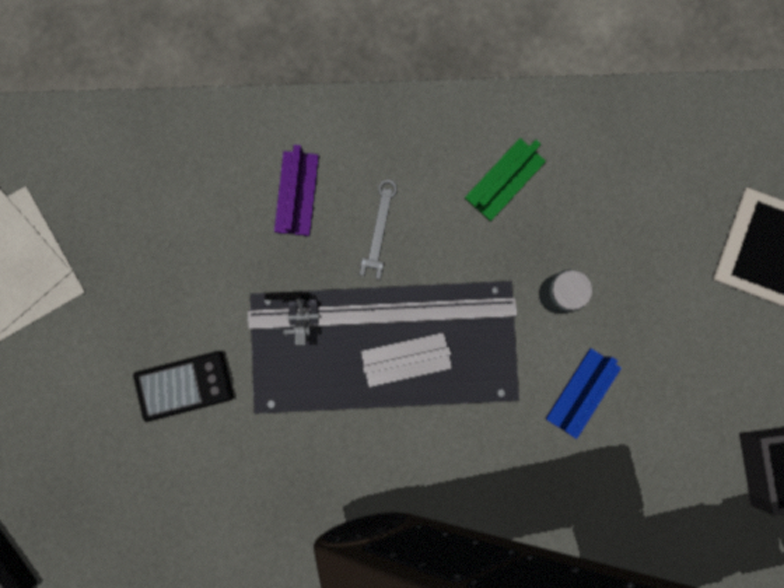

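View pics/side0.png

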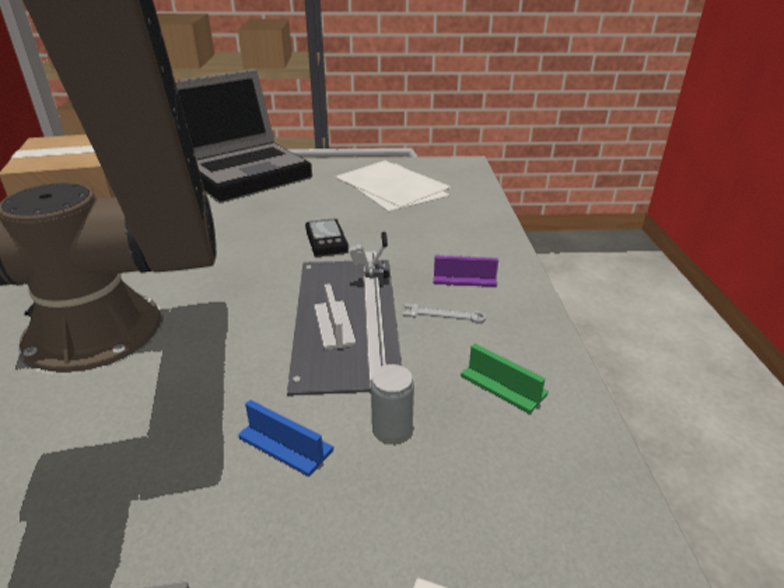

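The silver tee is at about (406,360) in the 1.4x top view; candidates at (297,190) purple, (505,180) green and (583,393) blue are decoys. The stop is at (303,318), tilted up. Next: a silhouette fit plus one close crop.

```bash
cat >> h.py <<'E'
from scipy.optimize import minimize
def box(x0,x1,y0,y1,z0,z1): return np.array([[x,y,z] for x in(x0,x1) for y in(y0,y1) for z in(z0,z1)])/1000.
TEE=[box(-30,30,-70,70,0,10),box(-6,6,-70,70,10,55)]
FIX=[box(-140,60,-220,220,0,8),box(0,30,-220,220,8,30)]
def place(P,p,z=0):
    a=p[2]; R=np.array([[np.cos(a),-np.sin(a),0],[np.sin(a),np.cos(a),0],[0,0,1]]); return P@R.T+[p[0],p[1],z]
def sil(c,parts,p,z,S=4):
    m=np.zeros((420*S,560*S),np.uint8)
    for P in parts:
        h=cv2.convexHull(np.float32((proj(c,place(P,p,z))+.5)*S)); cv2.fillConvexPoly(m,np.int32(np.round(h)),1)
    return cv2.resize(m.astype(np.float32),(560,420),interpolation=cv2.INTER_AREA)
def fit(obs,parts,p0,z):
    f=lambda p:sum(np.abs(sil(c,parts,p,z)-m).sum()/m.sum() for c,m in obs)
    best=minimize(f,p0,method="Nelder-Mead",options=dict(initial_simplex=np.array(p0)+np.array([[0,0,0],[.01,0,0],[0,.01,0],[0,0,.08]]),xatol=1e-4,fatol=1e-4))
    return best.x,best.fun
def draw(c,parts,p,z,im,S,off):
    for P in parts:
        h=cv2.convexHull(np.float32((proj(c,place(P,p,z))+.5-off)*S)); cv2.polylines(im,[np.int32(h)],True,(0,0,255),1)
def pick(q,n,uv):
    r=[r for r in eyes.trace(q,n) if np.hypot(r["box"][0]-uv[0],r["box"][1]-uv[1])<30]
    return r[0]["region"].astype(np.float32) if r else None
E
python3 - <<'E'
from h import *
np.set_printoptions(precision=4,suppress=True)
t=cap("top"); s=cap("side")
tt=pick("tee","top",(291,256)); ts=pick("tee","side",(239,225)); ft=pick("fixture","top",(274,249))
p0=atz(t,291,257,.03); print(p0)
for o in([(t,tt)],[(s,ts)],[(t,tt),(s,ts)]):
    p=fit(o,TEE,[p0[0],p0[1],.1],.008); print("tee",p)
u=np.array([[250,294],[512,281],[518,401],[255,412]])/1.4
C=np.array([atz(t,*x,.008) for x in u]);print(C)
c0=C.mean(0); print(c0)
ft=cv2.morphologyEx(ft,cv2.MORPH_CLOSE,np.ones((31,31)))
f=fit([(t,ft)],FIX,[c0[0]+.04,c0[1],.05],0); print("fix",f)
off=np.array([170,195]);im=cv2.resize(t["img"][195:300,170:375,::-1],None,fx=3.9,fy=3.9,interpolation=cv2.INTER_CUBIC)
draw(t,FIX,f[0],0,im,3.9,off);draw(t,TEE,p[0],.008,im,3.9,off)
off=np.array([195,160]);im2=cv2.resize(s["img"][160:285,195:320,::-1],None,fx=1.0*3.28,fy=3.28,interpolation=cv2.INTER_CUBIC)
im3=im2.copy()
draw(s,FIX,f[0],0,im2,3.28,off);draw(s,TEE,p[0],.008,im2,3.28,off)
im=cv2.resize(im,(800,410));b=np.hstack([im2,im3])[:,:800]
cv2.imwrite("pics/fit.png",cv2.resize(np.vstack([im[:,:800],cv2.resize(b,(800,410))]),(600,600)) if 0 else np.vstack([cv2.resize(im,(580,297)),cv2.resize(b,(580,297))]))
E
```

```text
[ 0.4685 -0.0209  0.03  ]
tee (array([ 0.4707, -0.0188,  0.193 ]), np.float64(0.03579793870449066))
tee (array([ 0.47  , -0.0143,  0.1954]), np.float64(0.08183568716049194))
tee (array([ 0.4707, -0.0182,  0.1995]), np.float64(0.1343238353729248))
[[ 0.5852  0.239   0.008 ]
 [ 0.5944 -0.2004  0.008 ]
 [ 0.3949 -0.2022  0.008 ]
 [ 0.3892  0.2334  0.008 ]]
[0.4909 0.0175 0.008 ]
fix (array([0.5327, 0.0187, 0.0204]), np.float64(0.02182098850607872))
```

View pics/fit.png

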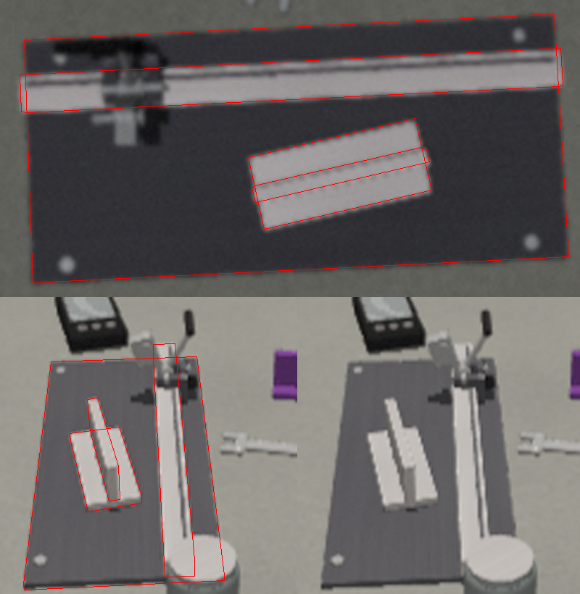

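The overlays agree on the plate and tee. Now I'll fit the stop's place along the fence and its angle.

```bash
cat >> h.py <<'E'
F=np.array([.5327,.0187,.0204])
def rot(P,th): # P rel. pivot (m), th=0 down
    c,s=np.cos(th),np.sin(th); Q=P.copy(); Q[:,0]=P[:,0]*c+P[:,2]*s; Q[:,2]=-P[:,0]*s+P[:,2]*c; return Q
def leaf(yc,th):
    o=np.array([.015,yc,.042])
    return [rot(box(-57,-19,-8,8,-31,-5),th)+o, rot(box(-52,-40,14,50,40,52),th)+o]
E
python3 - <<'E'
from h import *
from scipy.optimize import least_squares
t=cap("top"); s=cap("side")
def res(p):
    L=[place(x,F).mean(0) for x in leaf(*p)]
    return np.r_[proj(s,L[1])[0]-[276.1,171],proj(s,L[0])[0]-[256.2,181],proj(t,L[0])[0]-[214.3,241]]
r=least_squares(res,[.14,1.2]); print(r.x,r.fun)
a=[]
for c,(x,y) in((t,(180,205)),(s,(235,150))):
    im=cv2.resize(c["img"][y:y+50,x:x+60,::-1],None,fx=6.6,fy=6.6,interpolation=cv2.INTER_CUBIC); j=im.copy()
    draw(c,leaf(*r.x),F,0,j,6.6,np.array([x,y])); 
    draw(c,[box(0,30,r.x[0]*1e3-23,r.x[0]*1e3+23,0,44)],F,0,j,6.6,np.array([x,y])); a.append(np.hstack([im,j]))
im=np.vstack(a); cv2.imwrite("pics/leaf.png",cv2.resize(im,(720,600)))
E
```

```text
[0.12822628 1.32183434] [-1.48375606 -1.92304526 -0.90926424  0.5864669   0.31365295 -4.02171748]
```

View pics/leaf.png

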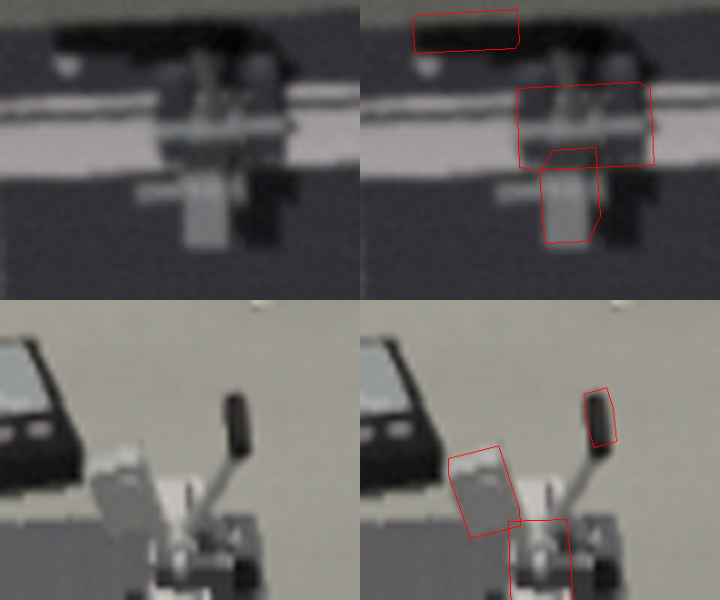

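The stop sits at y ≈ 0.127 along the fence, theta ≈ 1.3, and the handle at world (0.577, 0.178, 0.099). The model outline matches the tooth and the rod. Moving now.

>>> {"op": "step_arm", "data": {
  "deltas": [
    [40, 1, 1, 0, 0, 0, 1],
    [40, 1, 1, 0, 0, 0, 1],
    [40, 1, 1, 0, 0, 0, 1],
    [40, 1, 1, 0, 0, 0, 1],
    [40, 1, 1, 0, 0, 0, 1],
    [40, 1, 1, 0, 0, 0, 1],
    [40, 1, 1, 0, 0, 0, 1],
    [40, 1, 1, 0, 0, 0, 1],
    [40, 1, 1, 0, 0, 0, 1],
    [40, 1, 1, 0, 0, 0, 1]
  ]
}}

```text
t: 2.08
tcp_pos: [0.3855, -0.3922, 0.2311]
tcp_rot: [[0.999, 0.002, 0.036], [-0.036, -0.002, 0.999], [0.002, -1.0, -0.002]]
force: [0.1, -0.9, 0.0]
finger_gap: 0.405
```

>>> {"op": "step_arm", "data": {
  "deltas": [
    [40, 0.6, 1, 0, 0, 0, 0],
    [40, 0.6, 1, 0, 0, 0, 0],
    [40, 0.6, 1, 0, 0, 0, 0],
    [40, 0.6, 1, 0, 0, 0, 0],
    [40, 0.6, 1, 0, 0, 0, 0],
    [40, 0.6, 1, 0, 0, 0, 0],
    [40, 0.6, 1, 0, 0, 0, 0],
    [40, 0.6, 1, 0, 0, 0, 0],
    [40, 0.6, 1, 0, 0, 0, 0],
    [40, 0.6, 1, 0, 0, 0, 0]
  ]
}}

```text
t: 2.92
tcp_pos: [0.5122, -0.181, 0.2321]
tcp_rot: [[1.0, 0.004, 0.025], [-0.025, -0.003, 1.0], [0.004, -1.0, -0.003]]
force: [-0.0, -0.4, 0.0]
finger_gap: 0.404
```

>>> {"op": "step_arm", "data": {
  "deltas": [
    [40, 0.2, 1, 0, 0, 0, 0],
    [40, 0.2, 1, 0, 0, 0, 0],
    [40, 0.2, 1, 0, 0, 0, 0],
    [40, 0.2, 1, 0, 0, 0, 0],
    [40, 0.2, 1, 0, 0, 0, 0],
    [40, 0.2, 1, 0, 0, 0, 0],
    [40, 0.2, 1, 0, 0, 0, 0],
    [40, 0.2, 1, 0, 0, 0, 0],
    [40, 0.2, 1, 0, 0, 0, 0],
    [40, 0.2, 1, 0, 0, 0, 0]
  ]
}}

```text
t: 3.75
tcp_pos: [0.5551, 0.0298, 0.2328]
tcp_rot: [[1.0, 0.006, 0.024], [-0.024, -0.004, 1.0], [0.006, -1.0, -0.004]]
force: [0.6, 0.3, -0.3]
finger_gap: 0.401
```

>>> {"op": "step_arm", "data": {
  "deltas": [
    [40, 0.15, 1, 0, 0, 0, 0.2],
    [40, 0.15, 1, 0, 0, 0, 0.2],
    [40, 0.15, 1, 0, 0, 0, 0],
    [40, 0.15, 1, 0, 0, 0, 0],
    [40, 0.15, 1, 0, 0, 0, 0],
    [40, 0.15, 1, 0, 0, 0, 0],
    [40, 0.1, 0.8, 0, 0, 0, 0],
    [40, 0, 0.4, 0, 0, 0, 0],
    [40, 0, 0, -0.5, 0, 0, 0],
    [40, 0, 0, 0, 0, 0, 0]
  ]
}}

```text
t: 4.58
tcp_pos: [0.5756, 0.1847, 0.2224]
tcp_rot: [[0.999, 0.008, -0.031], [0.031, -0.003, 1.0], [0.008, -1.0, -0.003]]
force: [-0.7, 0.4, -0.6]
finger_gap: 0.401
```

Run:
```python
from h import *
s=readout.sense(); print(s["tcp_pos"],np.round(s["tcp_rot"],3).tolist())
a=[]
for n,(x,y) in(("top",(180,195)),("side",(225,115))):
    c=cap(n); im=cv2.resize(c["img"][y:y+90,x:x+70,::-1],(420,540),interpolation=cv2.INTER_CUBIC)
    draw(c,leaf(.127,1.3),F,0,im,6,np.array([x,y]))
    tp=s["tcp_pos"]; print(n,proj(c,[tp,[*tp[:2],.099]]))
    a.append(im)
cv2.imwrite("pics/a.png",cv2.resize(np.hstack(a),(800,514)))
```

```text
[0.57557295 0.18471449 0.22240261] [[0.999, 0.008, -0.031], [0.031, -0.003, 1.0], [0.008, -1.0, -0.003]]
top [[183.57061557 206.26206479]
 [194.9411964  210.73726573]]
side [[273.64171511 129.92296435]
 [273.87033246 168.03357781]]
```

View pics/a.png

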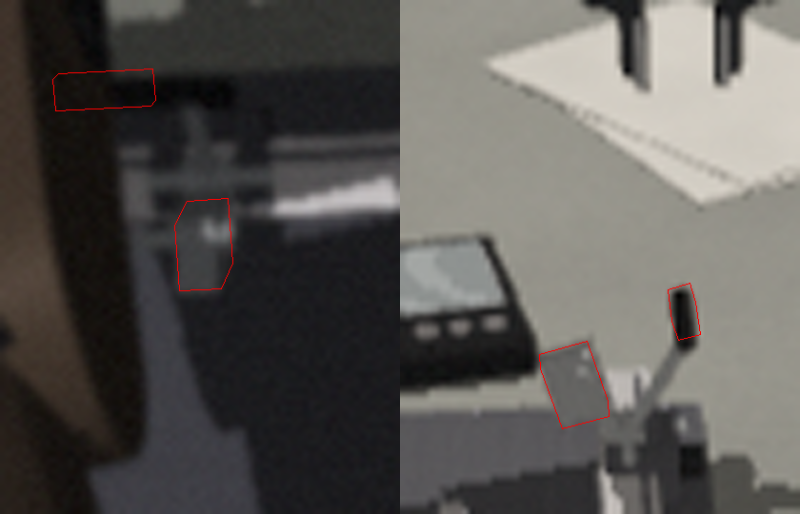

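The side view shows the rod at (684,318), centred under the open fingers at x ≈ 680. Now descending around it.

>>> {"op": "step_arm", "data": {
  "deltas": [
    [40, 0.1, -0.15, -1, 0, 0, 0],
    [40, 0, -0.15, -1, 0, 0, 0],
    [40, 0, 0, -1, 0, 0, 0],
    [40, 0, 0, -1, 0, 0, 0],
    [40, 0, 0, -1, 0, 0, 0],
    [40, 0, 0, -0.8, 0, 0, 0],
    [40, 0, 0, -0.6, 0, 0, 0],
    [40, 0, 0, -0.5, 0, 0, 0],
    [22, 0, 0, 0, 0, 0, 0],
    [22, 0, 0, 0, 0, 0, 0]
  ]
}}

```text
t: 5.52
tcp_pos: [0.5797, 0.1683, 0.0832]
tcp_rot: [[1.0, 0.015, -0.019], [0.019, -0.003, 1.0], [0.015, -1.0, -0.003]]
force: [-0.7, 0.3, 1.2]
finger_gap: 0.222
```

>>> {"op": "step_arm", "data": {
  "deltas": [
    [22, 0, 0.3, 0, 0, 0, 0],
    [22, -0.3, 0, 0.1, 0, 0, 0],
    [22, -0.4, 0, 0.1, 0, 0, 0],
    [22, -0.4, 0, 0.1, 0, 0, 0],
    [22, -0.4, 0, 0.1, 0, 0, 0],
    [22, -0.4, 0, 0, 0, 0, 0],
    [22, -0.4, 0, 0, 0, 0, 0],
    [22, -0.4, 0, -0.1, 0, 0, 0],
    [22, -0.3, 0, -0.1, 0, 0, 0],
    [22, 0, 0, 0, 0, 0, 0]
  ]
}}

```text
t: 6.35
tcp_pos: [0.5149, 0.1748, 0.0928]
tcp_rot: [[1.0, 0.024, -0.02], [0.02, -0.001, 1.0], [0.024, -1.0, -0.002]]
force: [1.4, 0.5, -0.7]
finger_gap: 0.22
```

>>> {"op": "step_arm", "data": {
  "deltas": [
    [22, 0, 0, -0.4, 0, 0.1, 0],
    [22, -0.1, 0, -0.4, 0, 0.1, 0],
    [22, -0.15, 0, -0.2, 0, 0, 0],
    [22, -0.15, 0, -0.2, 0, 0, 0],
    [22, -0.1, 0, -0.1, 0, 0, 0],
    [22, -0.1, 0, -0.1, 0, 0, 0],
    [22, -0.1, 0, 0, 0, 0, 0],
    [22, -0.1, 0, 0, 0, 0, 0]
  ]
}}

```text
t: 7.02
tcp_pos: [0.498, 0.1748, 0.06]
tcp_rot: [[1.0, -0.004, -0.019], [0.019, -0.001, 1.0], [-0.004, -1.0, -0.001]]
force: [3.1, 0.2, -3.3]
finger_gap: 0.215
```

>>> {"op": "step_arm", "data": {
  "deltas": [
    [22, -0.15, 0, 0, 0, 0, 0],
    [22, -0.15, 0, 0, 0, 0, 0],
    [22, -0.15, 0, 0, 0, 0, 0]
  ]
}}

```text
t: 7.27
tcp_pos: [0.4946, 0.175, 0.0606]
tcp_rot: [[1.0, 0.01, -0.019], [0.019, 0.001, 1.0], [0.01, -1.0, 0.0]]
force: [22.8, -3.2, -18.6]
finger_gap: 0.22
```

>>> {"op": "step_arm", "data": {
  "deltas": [
    [22, -0.2, 0, 0, 0, 0, 0],
    [22, -0.2, 0, 0, 0, 0, 0]
  ]
}}

```text
t: 7.43
tcp_pos: [0.495, 0.1755, 0.0616]
tcp_rot: [[0.999, 0.03, -0.019], [0.018, 0.004, 1.0], [0.03, -1.0, 0.003]]
force: [23.4, -3.2, -18.0]
finger_gap: 0.222
```

>>> {"op": "step_arm", "data": {
  "deltas": [
    [22, 0.2, 0, 0, 0, 0.2, 0],
    [35, 0.1, 0, 0.3, 0, 0, 0],
    [35, 0, 0, 1, 0, 0, 0],
    [35, 0, 0, 1, 0, 0, 0],
    [45, 0, 0, 1, 0, 0, 0],
    [45, 0, -0.8, 1, 0, 0, 0.4],
    [45, 0, -1, 0.5, 0, 0, 0.4],
    [45, -0.3, -1, 0, 0, 0, 0.4],
    [45, -0.3, -1, 0, 0, 0, 0.3],
    [45, -0.3, -1, 0, 0, 0, 0]
  ]
}}

```text
t: 8.27
tcp_pos: [0.4775, 0.0789, 0.1661]
tcp_rot: [[0.978, 0.006, -0.211], [0.211, 0.003, 0.978], [0.007, -1.0, 0.001]]
force: [0.2, -0.2, -1.1]
finger_gap: 0.448
```

Run:
```python
from h import *
s=readout.sense(); print(s["t"],s["tcp_pos"],np.round(s["tcp_rot"],3).tolist(),s["force"])
a=[]
for n,(x,y) in(("side",(215,125)),("top",(180,195))):
    c=cap(n); im=cv2.resize(c["img"][y:y+90,x:x+70,::-1],(420,540),interpolation=cv2.INTER_CUBIC)
    draw(c,leaf(.127,0),F,0,im,6,np.array([x,y]))
    a.append(im)
cv2.imwrite("pics/b.png",cv2.resize(np.hstack(a),(800,514)))
```

```text
8.2667 [0.47745955 0.07887159 0.16606865] [[0.978, 0.006, -0.211], [0.211, 0.003, 0.978], [0.007, -1.0, 0.001]] [ 0.22383847 -0.24096757 -1.10703166]
```

View pics/b.png

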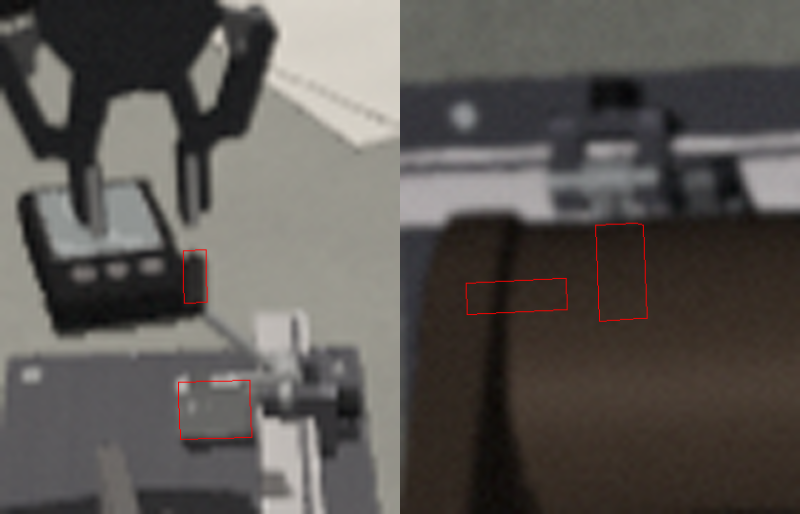

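The stop is down: tooth at (215,410) and rod at (195,278) fall inside the theta = 0 outline. Now to the tee.

>>> {"op": "step_arm", "data": {
  "deltas": [
    [45, -0.1, -1, 0, 0, 0, -0.1],
    [45, -0.1, -1, -0.3, 0, 0, 0],
    [45, -0.1, -1, -0.5, 0, 0, 0],
    [45, -0.05, -1, -0.5, 0, 0, 0],
    [45, 0, -0.4, -0.5, 0, 0, 0],
    [45, 0, 0, -0.5, 0, 0, 0],
    [45, 0, 0, 0, 0, 0, 0]
  ]
}}

```text
t: 8.95
tcp_pos: [0.4672, -0.011, 0.1215]
tcp_rot: [[0.981, 0.008, -0.192], [0.192, 0.002, 0.981], [0.008, -1.0, 0.001]]
force: [-0.4, 0.2, 0.2]
finger_gap: 0.446
```

>>> {"op": "step_arm", "data": {
  "deltas": [
    [45, 0.18, -0.35, -0.6, 0, 0, 0],
    [45, 0, 0, -0.8, 0, 0, 0],
    [45, 0, 0, -0.8, 0, 0, 0],
    [45, 0, 0, -0.8, 0, 0, 0],
    [45, 0, 0, -0.8, 0, 0, 0],
    [45, 0, 0, -0.3, 0, 0, 0],
    [45, 0, 0, 0, 0, 0, 0]
  ]
}}

```text
t: 9.53
tcp_pos: [0.4717, -0.0141, 0.0408]
tcp_rot: [[0.981, 0.012, -0.194], [0.194, 0.002, 0.981], [0.012, -1.0, -0.0]]
force: [-0.8, 0.2, -0.1]
finger_gap: 0.449
```

>>> {"op": "step_arm", "data": {
  "deltas": [
    [45, 0, 0, -0.2, 0, 0.1, 0],
    [0, 0, 0, 0, 0, 0, 0],
    [0, 0, 0, 0, 0, 0, 0],
    [0, 0, 0, 0, 0, 0, 0],
    [0, 0, 0, 0, 0, 0, 0]
  ]
}}

```text
t: 9.95
tcp_pos: [0.4724, -0.0131, 0.0393]
tcp_rot: [[0.981, 0.0, -0.195], [0.195, 0.001, 0.981], [0.0, -1.0, 0.001]]
force: [-0.0, 0.3, -3.1]
finger_gap: 0.123
```

>>> {"op": "step_arm", "data": {
  "deltas": [
    [0, 0.1, 0.4, 0, 0, 0, -0.25],
    [0, 0.2, 0.4, 0, 0, 0, -0.25],
    [0, 0.2, 0.4, 0, 0, 0, -0.25],
    [0, 0.2, 0.4, 0, 0, 0, -0.25],
    [0, 0.2, 0.4, 0, 0, 0, -0.25],
    [0, 0, 0, 0, 0, 0, 0]
  ]
}}

```text
t: 10.45
tcp_pos: [0.4911, 0.0278, 0.0407]
tcp_rot: [[0.999, 0.002, -0.037], [0.037, 0.001, 0.999], [0.002, -1.0, 0.001]]
force: [-0.5, -0.3, -3.9]
finger_gap: 0.125
```

>>> {"op": "step_arm", "data": {
  "deltas": [
    [0, 0.1, 0, -0.05, 0, 0, -0.12],
    [0, 0.1, 0, -0.07, 0, 0, 0],
    [0, 0, 0, -0.07, 0, 0, 0]
  ]
}}

```text
t: 10.7
tcp_pos: [0.4948, 0.0278, 0.0385]
tcp_rot: [[1.0, 0.002, -0.024], [0.024, 0.002, 1.0], [0.002, -1.0, 0.002]]
force: [-10.4, 8.7, 50.6]
finger_gap: 0.123
```

>>> {"op": "step_arm", "data": {
  "deltas": [
    [0, 0, 0, 0.06, 0, 0, 0],
    [0, 0, 0, 0.03, 0, 0, 0]
  ]
}}

```text
t: 10.87
tcp_pos: [0.4949, 0.0271, 0.0411]
tcp_rot: [[1.0, 0.003, -0.025], [0.025, 0.002, 1.0], [0.003, -1.0, 0.002]]
force: [0.1, -0.4, -4.1]
finger_gap: 0.124
```

>>> {"op": "step_arm", "data": {
  "deltas": [
    [0, 0.12, 0, -0.03, 0, 0, -0.03],
    [0, 0.1, 0, 0, 0, 0, 0],
    [0, 0.08, 0, 0, 0, 0, 0]
  ]
}}

```text
t: 11.12
tcp_pos: [0.501, 0.0262, 0.0402]
tcp_rot: [[1.0, 0.003, -0.021], [0.021, 0.002, 1.0], [0.003, -1.0, 0.001]]
force: [0.1, -0.5, -2.8]
finger_gap: 0.126
```

>>> {"op": "step_arm", "data": {
  "deltas": [
    [0, 0.06, 0, 0, 0, 0, 0],
    [0, 0.05, 0, 0, 0, 0, 0]
  ]
}}

```text
t: 11.28
tcp_pos: [0.5023, 0.026, 0.0395]
tcp_rot: [[1.0, -0.001, -0.02], [0.02, 0.002, 1.0], [-0.001, -1.0, 0.002]]
force: [-7.3, 0.1, 1.1]
finger_gap: 0.128
```

>>> {"op": "step_arm", "data": {
  "deltas": [
    [0, 0.05, 0, 0, 0, 0, 0],
    [0, 0.05, 0, 0, 0, 0, 0]
  ]
}}

```text
t: 11.45
tcp_pos: [0.5024, 0.0261, 0.0389]
tcp_rot: [[1.0, -0.007, -0.02], [0.021, 0.002, 1.0], [-0.006, -1.0, 0.002]]
force: [-5.7, -0.7, -0.5]
finger_gap: 0.13
```

>>> {"op": "step_arm", "data": {
  "deltas": [
    [0, 0, 0.3, 0, 0, -0.05, 0],
    [0, 0, 0.4, 0, 0, 0, 0],
    [0, 0, 0.3, 0, 0, 0, 0],
    [0, 0.01, 0.1, 0, 0, 0, 0]
  ]
}}

```text
t: 11.78
tcp_pos: [0.5018, 0.0477, 0.0387]
tcp_rot: [[1.0, -0.003, -0.02], [0.02, 0.001, 1.0], [-0.003, -1.0, 0.001]]
force: [-3.6, -4.9, 1.3]
finger_gap: 0.128
```

```bash
python3 -c "
from h import *
s=readout.sense(); print(s['t'],s['tcp_pos'],s['force'],s['moment'],s['tcp_rot'][:,0],s['tcp_rot'][:,1])"
```

```text
11.7833 [0.50183481 0.0476638  0.03870259] [-3.61226984 -4.93050621  1.32044787] [-0.8211829   0.68448534 -0.02931175] [ 0.99979726  0.0199106  -0.00300136] [-0.003025    0.0011576  -0.99999475]
```

>>> {"op": "step_arm", "data": {
  "deltas": [
    [0, 0, 0, 0, 0, 0, 0]
  ]
}}

```text
t: 11.87
tcp_pos: [0.5018, 0.048, 0.0387]
tcp_rot: [[1.0, -0.003, -0.021], [0.021, 0.001, 1.0], [-0.003, -1.0, 0.001]]
force: [-2.4, -3.4, -1.0]
finger_gap: 0.133
```

>>> {"op": "step_arm", "data": {
  "deltas": [
    [0, 0, 0.06, 0, 0, 0, 0],
    [0, 0, 0.06, 0, 0, 0, 0]
  ]
}}

```text
t: 12.03
tcp_pos: [0.5018, 0.0503, 0.0388]
tcp_rot: [[1.0, -0.003, -0.021], [0.021, 0.001, 1.0], [-0.003, -1.0, 0.001]]
force: [-2.9, -2.8, -0.2]
finger_gap: 0.128
```

>>> {"op": "step_arm", "data": {
  "deltas": [
    [0, 0, 0.06, 0, 0, 0, 0],
    [0, 0, 0.06, 0, 0, 0, 0],
    [0, 0, 0.06, 0, 0, 0, 0]
  ]
}}

```text
t: 12.28
tcp_pos: [0.5017, 0.0539, 0.0388]
tcp_rot: [[1.0, -0.004, -0.02], [0.02, 0.001, 1.0], [-0.004, -1.0, 0.001]]
force: [-3.0, -4.9, -0.8]
finger_gap: 0.13
```

>>> {"op": "step_arm", "data": {
  "deltas": [
    [0, 0, 0.05, 0, 0, 0, 0],
    [0, 0, 0.05, 0, 0, 0, 0]
  ]
}}

```text
t: 12.45
tcp_pos: [0.5017, 0.056, 0.0387]
tcp_rot: [[1.0, -0.004, -0.02], [0.02, 0.001, 1.0], [-0.004, -1.0, 0.001]]
force: [-2.7, -4.5, 1.0]
finger_gap: 0.129
```

>>> {"op": "step_arm", "data": {
  "deltas": [
    [0, 0, 0.05, 0, 0, 0, 0],
    [0, 0, 0.05, 0, 0, 0, 0]
  ]
}}

```text
t: 12.62
tcp_pos: [0.5017, 0.0581, 0.0387]
tcp_rot: [[1.0, -0.004, -0.02], [0.02, 0.001, 1.0], [-0.004, -1.0, 0.001]]
force: [-2.5, -4.2, 0.9]
finger_gap: 0.127
```

>>> {"op": "step_arm", "data": {
  "deltas": [
    [0, 0, 0.05, 0, 0, 0, 0],
    [0, 0, 0.05, 0, 0, 0, 0]
  ]
}}

```text
t: 12.78
tcp_pos: [0.5016, 0.0603, 0.0387]
tcp_rot: [[1.0, -0.004, -0.02], [0.02, 0.0, 1.0], [-0.004, -1.0, 0.001]]
force: [-2.3, -3.8, -0.3]
finger_gap: 0.13
```

>>> {"op": "step_arm", "data": {
  "deltas": [
    [0, 0, 0.05, 0, 0, 0, 0],
    [0, 0, 0.05, 0, 0, 0, 0]
  ]
}}

```text
t: 12.95
tcp_pos: [0.5016, 0.0624, 0.0387]
tcp_rot: [[1.0, -0.004, -0.02], [0.02, 0.0, 1.0], [-0.004, -1.0, 0.001]]
force: [-3.2, -3.0, 0.5]
finger_gap: 0.124
```

>>> {"op": "step_arm", "data": {
  "deltas": [
    [0, 0, 0.05, 0, 0, 0, 0],
    [0, 0, 0.05, 0, 0, 0, 0]
  ]
}}

```text
t: 13.12
tcp_pos: [0.5015, 0.0646, 0.0387]
tcp_rot: [[1.0, -0.004, -0.02], [0.02, 0.0, 1.0], [-0.004, -1.0, 0.001]]
force: [-3.0, -3.4, 0.1]
finger_gap: 0.129
```

>>> {"op": "step_arm", "data": {
  "deltas": [
    [0, 0, 0.05, 0, 0, 0, 0],
    [0, 0, 0.05, 0, 0, 0, 0]
  ]
}}

```text
t: 13.28
tcp_pos: [0.5015, 0.0668, 0.0388]
tcp_rot: [[1.0, -0.004, -0.02], [0.02, 0.0, 1.0], [-0.004, -1.0, 0.0]]
force: [-4.4, -10.6, 1.9]
finger_gap: 0.127
```

>>> {"op": "step_arm", "data": {
  "deltas": [
    [0, 0, 0.05, 0, 0, 0, 0],
    [0, 0, 0.05, 0, 0, 0, 0]
  ]
}}

```text
t: 13.45
tcp_pos: [0.5015, 0.0671, 0.039]
tcp_rot: [[1.0, -0.005, -0.021], [0.021, -0.002, 1.0], [-0.005, -1.0, -0.002]]
force: [-3.7, -21.0, 0.6]
finger_gap: 0.129
```

>>> {"op": "step_arm", "data": {
  "deltas": [
    [0, 0, 0.025, 0, 0, 0, 0]
  ]
}}

```text
t: 13.53
tcp_pos: [0.5015, 0.0669, 0.039]
tcp_rot: [[1.0, -0.005, -0.021], [0.021, -0.003, 1.0], [-0.005, -1.0, -0.002]]
force: [-3.2, -7.0, -1.7]
finger_gap: 0.126
```

>>> {"op": "step_arm", "data": {
  "deltas": [
    [0, 0, 0.025, 0, 0, 0, 0]
  ]
}}

```text
t: 13.62
tcp_pos: [0.5015, 0.0668, 0.039]
tcp_rot: [[1.0, -0.005, -0.021], [0.021, -0.003, 1.0], [-0.005, -1.0, -0.003]]
force: [-2.0, -7.4, -0.4]
finger_gap: 0.126
```

>>> {"op": "step_arm", "data": {
  "deltas": [
    [0, 0, 0.034, 0, 0, 0, 0],
    [0, 0, 0.034, 0, 0, 0, 0]
  ]
}}

```text
t: 13.78
tcp_pos: [0.5015, 0.0669, 0.039]
tcp_rot: [[1.0, -0.005, -0.021], [0.021, -0.004, 1.0], [-0.005, -1.0, -0.004]]
force: [-2.7, -14.1, 1.2]
finger_gap: 0.13
```

>>> {"op": "step_arm", "data": {
  "deltas": [
    [0, 0, 0.034, 0, 0, 0, 0],
    [0, 0, 0.034, 0, 0, 0, 0]
  ]
}}

```text
t: 13.95
tcp_pos: [0.5015, 0.0669, 0.039]
tcp_rot: [[1.0, -0.006, -0.021], [0.021, -0.006, 1.0], [-0.006, -1.0, -0.005]]
force: [-2.9, -13.2, 0.6]
finger_gap: 0.128
```

>>> {"op": "step_arm", "data": {
  "deltas": [
    [0, 0, 0.029, 0, 0, 0, 0],
    [0, 0, 0.029, 0, 0, 0, 0],
    [0, 0, 0.029, 0, 0, 0, 0],
    [0, 0, 0.029, 0, 0, 0, 0]
  ]
}}

```text
t: 14.28
tcp_pos: [0.5016, 0.0669, 0.0391]
tcp_rot: [[1.0, -0.006, -0.02], [0.02, -0.008, 1.0], [-0.006, -1.0, -0.008]]
force: [-2.7, -11.5, 1.2]
finger_gap: 0.126
```

>>> {"op": "step_arm", "data": {
  "deltas": [
    [0, 0, 0.029, 0, 0, 0, 0],
    [0, 0, 0.029, 0, 0, 0, 0],
    [0, 0, 0.029, 0, 0, 0, 0],
    [0, 0, 0.029, 0, 0, 0, 0]
  ]
}}

```text
t: 14.62
tcp_pos: [0.5016, 0.0669, 0.0392]
tcp_rot: [[1.0, -0.007, -0.02], [0.02, -0.01, 1.0], [-0.007, -1.0, -0.01]]
force: [-4.2, -11.2, 0.1]
finger_gap: 0.132
```

>>> {"op": "step_arm", "data": {
  "deltas": [
    [0, 0, 0.027, 0, 0, 0, 0],
    [0, 0, 0.027, 0, 0, 0, 0],
    [0, 0, 0.027, 0, 0, 0, 0],
    [0, 0, 0.027, 0, 0, 0, 0]
  ]
}}

```text
t: 14.95
tcp_pos: [0.5015, 0.0669, 0.0392]
tcp_rot: [[1.0, -0.007, -0.02], [0.02, -0.012, 1.0], [-0.008, -1.0, -0.012]]
force: [-2.6, -11.0, 0.6]
finger_gap: 0.123
```

```bash
python3 -c "
from h import *
s=readout.sense(); print(s['t'],s['tcp_pos'],s['force'],s['moment'],s['tcp_rot'][:,0],s['tcp_rot'][:,1])"
```

```text
14.95 [0.50152957 0.06689925 0.03922335] [ -2.55491029 -11.01117645   0.64936088] [-1.42680414  0.50757108 -0.02918056] [ 0.99977503  0.01980407 -0.00759498] [-0.00736165 -0.01182831 -0.99990294]
```

Steady at about 11 N for over 1 s, and the moment about z is ≈ 0, so it bears flush. Relaxing the tilt, then letting go.

>>> {"op": "step_arm", "data": {
  "deltas": [
    [0, 0.01, 0.01, 0, 0.05, -0.03, 0],
    [0, 0.01, 0, 0, 0.04, -0.03, 0],
    [0, 0.01, 0, 0, 0, 0, 0]
  ]
}}

```text
t: 15.2
tcp_pos: [0.5015, 0.0667, 0.039]
tcp_rot: [[1.0, -0.002, -0.02], [0.02, -0.001, 1.0], [-0.002, -1.0, -0.001]]
force: [-2.8, -3.6, -1.3]
finger_gap: 0.127
```

>>> {"op": "step_arm", "data": {
  "deltas": [
    [25, 0, 0, 0, 0, 0, 0],
    [35, 0, 0, 0, 0, 0, 0],
    [35, 0, 0, 0, 0, 0, 0],
    [35, 0, 0, 0, 0, 0, 0]
  ]
}}

```text
t: 15.53
tcp_pos: [0.5037, 0.0676, 0.0395]
tcp_rot: [[1.0, 0.003, -0.02], [0.02, -0.001, 1.0], [0.003, -1.0, -0.001]]
force: [-0.6, 0.4, -0.4]
finger_gap: 0.347
```

>>> {"op": "step_arm", "data": {
  "deltas": [
    [35, -0.1, 0, 0.4, 0, 0, 0],
    [35, 0, 0, 0.8, 0, 0, 0],
    [35, 0, 0, 1, 0, 0, 0],
    [35, 0, 0, 1, 0, 0, 0],
    [35, 0, 0, 1, 0, 0, 0],
    [35, 0, 1, 1, 0, 0, 0],
    [35, 0, 1, 0.5, 0, 0, 0],
    [35, 0, 1, 0, 0, 0, 0],
    [35, 0, 1, 0, 0, 0, 0],
    [35, 0, 0.7, 0, 0, 0, 0]
  ]
}}

```text
t: 16.37
tcp_pos: [0.501, 0.164, 0.1658]
tcp_rot: [[1.0, 0.01, -0.016], [0.016, 0.001, 1.0], [0.01, -1.0, 0.001]]
force: [0.1, 0.1, -0.6]
finger_gap: 0.35
```

Run:
```python
from h import *
s=readout.sense(); print(s["t"],s["tcp_pos"],np.round(s["tcp_rot"],3).tolist(),s["force"])
c=cap("side"); m=pick("tee","side",(250,205))
a=[]
im=cv2.resize(c["img"][150:270,210:310,::-1],(500,600),interpolation=cv2.INTER_CUBIC); cv2.imwrite("pics/c0.png",im)
g=place(np.array([[-.03,.119-.08,0]]),F)[0]
if m is not None:
    p=fit([(c,m)],TEE,[g[0],g[1],.02],.008); print(g,p)
j=im.copy(); draw(c,TEE,[.5018,.0615,.0204],.008,j,5,np.array([210,150])); draw(c,leaf(.125,0),F,0,j,5,np.array([210,150]))
cv2.imwrite("pics/c.png",cv2.resize(np.hstack([im,j]),(800,480)))
```

```text
16.3667 [0.50100316 0.16403957 0.16579736] [[1.0, 0.01, -0.016], [0.016, 0.001, 1.0], [0.01, -1.0, 0.001]] [ 0.11232606  0.07180607 -0.64330496]
[0.5019107  0.05707993 0.        ] (array([0.50095789, 0.06641559, 0.00892855]), np.float64(0.08170871436595917))
```

View pics/c.png

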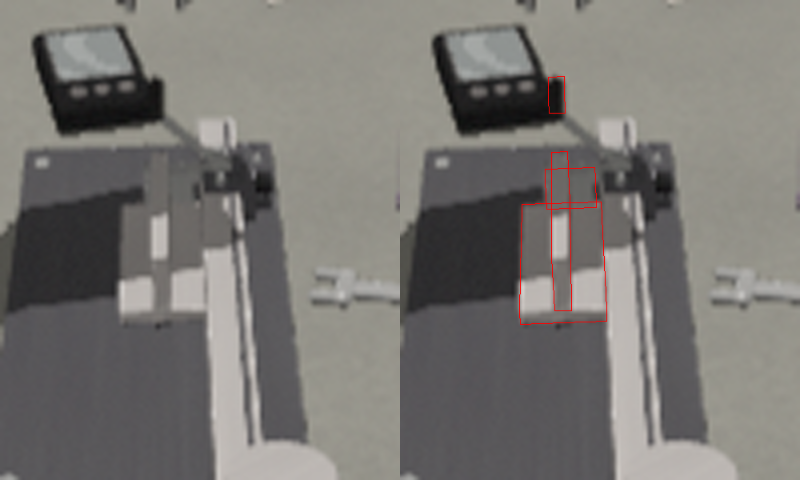

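The tee lies along the fence, its end at the tooth, and the outline matches. Now flipping the stop up.

>>> {"op": "step_arm", "data": {
  "deltas": [
    [35, -0.1, 0.5, -0.5, 0, 0.08, 0],
    [35, -0.05, 0, -1, 0, 0, 0],
    [35, 0, 0, -1, 0, 0, 0],
    [35, 0, 0, -1, 0, 0, 0],
    [35, 0, 0, -0.8, 0, 0, 0],
    [35, 0, 0, -0.4, 0, 0, 0],
    [22, 0, 0, 0, 0, 0, 0],
    [22, 0, 0, 0, 0, 0, 0]
  ]
}}

```text
t: 17.13
tcp_pos: [0.496, 0.1737, 0.0663]
tcp_rot: [[1.0, -0.003, -0.015], [0.015, 0.001, 1.0], [-0.003, -1.0, 0.001]]
force: [-0.2, 0.2, 1.1]
finger_gap: 0.221
```

>>> {"op": "step_arm", "data": {
  "deltas": [
    [22, 0.36, 0, 0.2, 0, 0, 0],
    [22, 0.36, 0, 0.2, 0, 0, 0],
    [22, 0.36, 0, 0.15, 0, 0, 0],
    [22, 0.36, 0, 0.1, 0, 0, 0],
    [22, 0.36, 0, 0.1, 0, 0, 0],
    [22, 0.36, 0, 0, 0, 0, 0],
    [22, 0.36, 0, 0, 0, 0, 0],
    [22, 0.3, 0, 0, 0, 0, 0],
    [22, 0.25, 0, -0.05, 0, 0, 0],
    [22, 0.2, 0, -0.1, 0, 0, 0]
  ]
}}

```text
t: 17.97
tcp_pos: [0.562, 0.1739, 0.0882]
tcp_rot: [[1.0, -0.011, -0.015], [0.015, 0.001, 1.0], [-0.011, -1.0, 0.001]]
force: [-3.4, 0.1, 1.6]
finger_gap: 0.222
```

>>> {"op": "step_arm", "data": {
  "deltas": [
    [22, 0.15, 0, -0.1, 0, -0.05, 0],
    [22, 0.15, 0, -0.1, 0, -0.05, 0],
    [22, 0.15, 0, -0.1, 0, 0, 0],
    [22, 0.15, 0, -0.12, 0, 0, 0],
    [22, 0.15, 0, -0.12, 0, 0, 0],
    [22, 0.12, 0, -0.12, 0, 0, 0],
    [22, 0.1, 0, -0.12, 0, 0, 0],
    [22, 0.1, 0, -0.1, 0, 0, 0]
  ]
}}

```text
t: 18.63
tcp_pos: [0.5857, 0.1736, 0.0675]
tcp_rot: [[1.0, 0.001, -0.015], [0.015, 0.0, 1.0], [0.001, -1.0, 0.0]]
force: [-1.9, -0.0, 0.9]
finger_gap: 0.22
```

>>> {"op": "step_arm", "data": {
  "deltas": [
    [22, 0.08, 0, -0.05, 0, 0, 0],
    [22, 0.08, 0, -0.05, 0, 0, 0],
    [22, 0.08, 0, 0, 0, 0, 0]
  ]
}}

```text
t: 18.88
tcp_pos: [0.5904, 0.1736, 0.0643]
tcp_rot: [[1.0, -0.002, -0.015], [0.015, 0.0, 1.0], [-0.002, -1.0, 0.0]]
force: [-7.2, 0.5, -4.6]
finger_gap: 0.22
```

>>> {"op": "step_arm", "data": {
  "deltas": [
    [22, 0.08, 0, 0, 0, 0, 0],
    [22, 0.08, 0, 0, 0, 0, 0]
  ]
}}

```text
t: 19.05
tcp_pos: [0.5918, 0.1736, 0.0629]
tcp_rot: [[1.0, -0.007, -0.015], [0.015, -0.0, 1.0], [-0.007, -1.0, -0.0]]
force: [-5.3, 0.5, -2.0]
finger_gap: 0.214
```

>>> {"op": "step_arm", "data": {
  "deltas": [
    [22, 0.1, 0, 0, 0, 0, 0],
    [22, 0.1, 0, 0, 0, 0, 0]
  ]
}}

```text
t: 19.22
tcp_pos: [0.5934, 0.1736, 0.0614]
tcp_rot: [[1.0, -0.013, -0.015], [0.015, -0.001, 1.0], [-0.013, -1.0, -0.001]]
force: [-6.1, 1.4, -3.8]
finger_gap: 0.219
```

>>> {"op": "step_arm", "data": {
  "deltas": [
    [22, 0.12, 0, 0, 0, -0.05, 0],
    [22, 0.12, 0, 0, 0, -0.05, 0],
    [22, 0.1, 0, 0, 0, 0, 0]
  ]
}}

```text
t: 19.47
tcp_pos: [0.5937, 0.1736, 0.0607]
tcp_rot: [[1.0, -0.017, -0.015], [0.015, -0.003, 1.0], [-0.017, -1.0, -0.003]]
force: [-12.8, -0.5, 7.4]
finger_gap: 0.222
```

>>> {"op": "step_arm", "data": {
  "deltas": [
    [22, 0.12, 0, 0, 0, 0, 0],
    [22, 0.12, 0, 0, 0, 0, 0]
  ]
}}

```text
t: 19.63
tcp_pos: [0.5934, 0.1736, 0.0606]
tcp_rot: [[0.999, -0.029, -0.016], [0.016, -0.005, 1.0], [-0.03, -1.0, -0.004]]
force: [-14.9, -0.1, 8.0]
finger_gap: 0.22
```

>>> {"op": "step_arm", "data": {
  "deltas": [
    [40, -0.1, 0, 0, 0, 0, 0],
    [40, 0, 0, 0, 0, -0.1, 0],
    [40, 0, 0, 0.5, 0, -0.1, 0],
    [40, 0, 0, 1, 0, 0, 0],
    [40, 0, 0, 1, 0, 0, 0],
    [40, 0, 0, 1, 0, 0, 0],
    [40, 0, 0, 1, 0, 0, 0],
    [40, 0, 1, 1, 0, 0, 0],
    [40, 0, 1, 0.5, 0, 0, 0],
    [40, 0, 1, 0, 0, 0, 0]
  ]
}}

```text
t: 20.47
tcp_pos: [0.5942, 0.2319, 0.1921]
tcp_rot: [[1.0, 0.011, -0.011], [0.011, -0.003, 1.0], [0.011, -1.0, -0.004]]
force: [1.2, 0.0, 0.4]
finger_gap: 0.405
```

>>> {"op": "step_arm", "data": {
  "deltas": [
    [40, 0, 1, 0, 0, 0, 0],
    [40, 0, 1, 0, 0, 0, 0],
    [40, 0, 1, 0, 0, 0, 0],
    [40, 0, 1, 0, 0, 0, 0],
    [40, 0, 1, 0, 0, 0, 0],
    [40, 0, 1, 0, 0, 0, 0],
    [40, 0, 1, 0, 0, 0, 0],
    [40, 0, 0.5, 0, 0, 0, 0],
    [40, 0, 0, 0, 0, 0, 0],
    [40, 0, 0, 0, 0, 0, 0]
  ]
}}

```text
t: 21.3
tcp_pos: [0.5967, 0.3927, 0.2042]
tcp_rot: [[0.999, 0.036, -0.012], [0.012, 0.005, 1.0], [0.037, -0.999, 0.005]]
force: [0.4, -0.4, 0.4]
finger_gap: 0.403
```

Run:
```python
from h import *
s=readout.sense(); print(s["t"],s["tcp_pos"],s["force"])
a=[]
for n,(x,y,w,h) in(("side",(210,140,110,120)),("top",(170,190,110,120))):
    c=cap(n); im=cv2.resize(c["img"][y:y+h,x:x+w,::-1],(550,600),interpolation=cv2.INTER_CUBIC); j=im.copy()
    draw(c,TEE,[.5018,.0615,.0204],.008,j,5,np.array([x,y])); draw(c,leaf(.124,1.57),F,0,j,5,np.array([x,y]))
    a.append(np.vstack([im,j]))
    m=pick("tee",n,(245,215) if n=="side" else (245,240))
    if m is not None: print(n,fit([(c,m)],TEE,[.502,.0615,.02],.008))
cv2.imwrite("pics/d.png",cv2.resize(np.hstack([a[0][600:],a[1][:600]]),(800,436)))
cv2.imwrite("pics/e.png",np.hstack([a[0][:600],a[1][600:]]))
```

```text
21.3 [0.59673417 0.39272553 0.20417919] [ 0.41137361 -0.40908542  0.39188571]
side (array([0.50104886, 0.06559981, 0.03164312]), np.float64(0.06853070110082626))
top (array([0.50246978, 0.0625885 , 0.01466143]), np.float64(0.051742132753133774))
```

View pics/d.png

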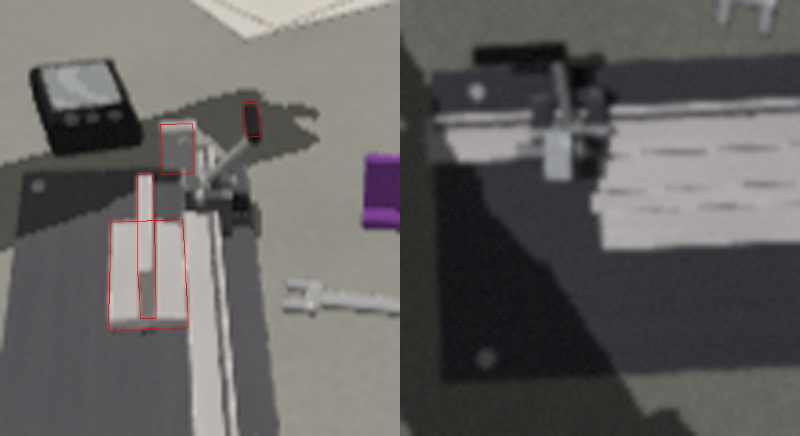

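The stop matches the fully-up outline, and the tee lies flat against the fence with no visible gap. Handing in.

```bash
python3 -c "
from plant import workorder; print(workorder.finish_job())"
```

```text
the job is handed in; nothing more can be done
None
```

I flipped the stop down, slid the silver tee along the fence and pushed it against the screw head. Then I let go, flipped the stop slowly back up against its end, and handed the job in at about 21 s of the 72 s allowed.

**Gauging push:** it held at about 11 N at the wrist for just over 1 s, with roughly 3–4 N of that likely sliding friction. While I was finding the screw the wrist force briefly read 21 N, so the force on the stop was probably about 17–18 N, but I could not measure it directly.

**Last checks:**
- **Stop:** in the side view it matches the fully-up outline.
- **Tee:** it lies flat and flush along the fence, within about 1 mm by eye. The two camera fits disagreed slightly on its angle, 0.015 and 0.032 rad against 0.020 for the fence; I put that down to picture resolution.
- **Bystanders:** I moved nothing else on the bench.

**Not as gentle as asked:**
- Seating the stop fully down pressed the handle sideways with about 23 N, or 29 N counting the vertical part. That is over 20 N if the "on the stop" limit covers the handle.
- While sliding the tee I pressed it onto the plate with about 51 N through the fingers for a moment, then backed off.

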